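Hold the UV lamp over the sawn slab

ROBOT

A 6-joint arm with a two-finger parallel gripper is mounted at the origin on the work surface. World frame = base frame: x ahead of the robot, y to its left, z up, the work surface at z = 0. Lengths are in mm, angles in rad, forces in N, time in s.
With the tool pointing down it reaches from about 325 to 875 mm from the base axis. Payload 4.4 kg.
Tool frame: the origin (TCP) lies at the very end of the fingers, on their centre line; the grasp point (between the pads) lies 19 mm behind it; z points along the fingers, y is the line along which they close (so a half turn about z gives the same grasp; the last joint's range is limited). The gripper opens to 85 mm and grips with 20 to 120 N. Pads are 22 mm wide; open, the fingers measure 114 mm over their backs; the gripper's body (76 mm by 85 mm) begins 54 mm behind the grasp point. The pads swing forward as they close: fully open they stand 13 mm farther back than shut.
Start: joints at [1.079, 0.207, 1.542, -0, 1.393, -0.15], TCP at [192.74, 541.737, 231.282] pointing down, gripper open.
Joint ranges: [-2.73, 2.73], [-0.86, 2.22], [0.23, 2.46], [-1.11, 4.25], [0.08, 2.63], [-2.82, 2.82]. Speed limits (rad/s): [2.79, 2.79, 3.14, 3.14, 3.14, 3.14].

INTERFACE

Orientations are given as a unit quaternion [w, x, y, z].
In Python, from cell import bot, camera, spotter gives the robot as it stands. The module is installed in compiled form; this text tells all that it offers.
- The arm moves only by the shell command python3 -m crank 'ROWS' [FORCE]. ROWS is JSON, a list of rows, each an object of numbers: "jaw": the closure, from -1 (fully open) to 1 (shut); "tx", "ty", "tz": the shift along the tool's x, y, z in cm; "rx", "ry", "rz": the turn, a rotation vector about the tool's x, y, z in degrees. A call has 1 to 20 rows; each row shifts and turns the commanded pose from where the row before left it, along the tool's axes as they then stand; what a row does not reach is not made up. A row lasts 1/10 s, in which the tool goes at most 50 mm and 8.59 degrees, less where a joint would pass 70% of its speed; a pose out of reach is approached as far as the arm can. A call is refused whole if a number of a shift passes 5 or a number of a turn 8.59, either way. A call with a gripper value outside its range is refused whole. The fingers move at their own pace and stop on an object; FORCE is the grip in N (left out, the last holds). Time passes only in rows, so rows that do not move let the fingers close. It gives the time, the measured TCP pose, the force, the opening and the grip force at its end, in the units of the state.
- bot.observe(): the state, without advancing time (a new reading comes with each control period).
- camera(name): name is "scene" or "top" or "wrist"; returns a dict with "color" (420x560x3 uint8, red, green, blue), "camera_matrix" (3x3 intrinsics, pixels), "k1" (the pictures are not rectified: a ray, as slopes to the right and down, at radius r is drawn at 1 + k1 r^2 times it, then the intrinsics apply), "camera_from_world" (4x4, takes a point from world to camera coordinates). Camera axes: x right, y down, z forward; pixel columns grow to the right and rows downward; lengths in mm; the calibration is good to about 2 mm. A picture is of the moment at which its call begins. There is no depth.
- bot.sign_off(): hands the job in; it is judged then, once.
Trained networks look in the newest picture that a camera, given by its name, has taken for a name from the list of things; names that differ only in an ending like _2 or _b are one class to them, and where a whole thing is asked for, a point or a joint stands for the part that bears it (a point fixed in the world has none). Each returns a list of dicts, best first, with "p" (0 to 1); they miss things now and then, are a little off and sometimes report something else, mostly with a low value. They report only what shows in the picture. A call takes as long as a camera call. They do not tell look-alikes from the thing itself.
- spotter.masks_of(query, camera): "mask" (420x560 bool, what is visible of it) and "box" ([left, top, right, bottom] in pixels, round what is visible of it).
- spotter.landmark_of(query, camera): "uv" ([column, row] in pixels: a listed point, or the origin of a listed thing).
The state is a dict: "time": time; "qpos": joint angles; "joint_velocities": joint speeds; "effort": joint torques, N m; "tcp_pos": TCP position; "ee_rot": TCP orientation; "wrist_force": force on the tool from outside, world axes, zero at the start; "ft_torque": the same for the moment, N m; "width": finger opening in mm; "finger_force": force on a finger pad.
Only numpy, scipy, OpenCV 4.12 (cv2) and the standard library are available. Lean on these libraries where they do the work, as an engineer would, in place of code of your own. Each camera call takes 0.05 s, during which the arm holds its last target. There are 200 camera calls.

TASK

Switch on the hand-held UV lamp by pressing its paddle switch down until it clicks and stays down by itself, then pick the lamp up and lift it over the row of standing crystals to the specimen tray on the other side. Stop with it hovering above the long sawn slab: level, lengthwise along the slab, its window centred over the stone and two to three centimetres above it, the lamp still switched on and touching nothing but your gripper. Finish there, holding the lamp still; on the way do not touch the crystal display and leave the four stones in the tray lying where they are.

Things in the scene. Friction and masses are not known exactly. Their poses are not given: they have to be found in the camera images.
- lamp: Hand-held UV lamp, a grey metal bar with black end caps: 180 mm long (x axis), 54 mm wide (56 over the caps), 46 mm tall, about 0.42 kg, balanced at its middle, standing on four rubber feet on the table. Origin: centre of the underside at feet level; z up. Plain sides to grip, 6 to 46 mm up. Paddle switch on top of the -x half, flat black battery hatch on top of the +x half
- window (a point): Centre of the dark filter glass in the lamp's underside, facing down: 16 mm from the lamp's origin towards its +x end (the end away from the paddle), 4 mm above the level of the feet; the glass is 104 by 36 mm, lengthwise in the lamp; axes as the lamp's
- paddle (a joint): Angle of the lamp's sprung paddle switch in rad: 0 is off, sticking up at a slant; it grows as the free end is pressed down. The spring pushes back with up to about 6 N at the tip; from about 0.17 the detent pulls it on, and let go it stays at about 0.25; hard stop at 0.30. Press until it reads about 0.27, then let go. The reading is noisy by about 0.01
- paddle_tip (a point): Point to press: top face of the paddle near its free end, 38 mm from the hinge; 62 mm above feet level when off, 53.5 mm when on. The paddle is a black plate 50 by 20 by 5 mm on the lamp's top, along it; hinge 26 mm from the lamp's middle towards its -x end, 46.5 mm above feet level; the free end points to the lamp's -x end
- slab: The target: the long sawn slab of cream stone in one cell of the tray, 80 mm long (its x axis), 40 mm wide, 36 mm high, flat top; the only long stone in the tray. Loose. Origin: centre of the underside
- slab_top (a point): Centre of the slab's flat top, 36 mm above its underside; axes as the slab's, x along its length, z up
- ammonite: Coiled fossil, a round disc 58 mm across and 25 mm high, loose in a cell of the tray. Leave it. Origin: centre of the underside
- nodule: Rounded brown stone about 56 mm across and 34 mm high, loose in a cell of the tray. Leave it. Origin: underside
- pyrite: Cluster of brassy cubes about 58 by 48 mm across and 32 mm high, loose in a cell of the tray. Leave it. Origin: underside
- tray: White open specimen tray, fixed, 222 by 222 mm, walls 42 mm high and 4 mm thick, floor 4 mm thick, two by two cells of about 105 mm with dividers 36 mm high; one stone in each cell. Origin: centre of the underside
- display: White display bench, fixed, 270 mm long (its x axis), 70 mm wide and 55 mm high, with a row of four standing crystal points on wooden bases; the tallest reaches 148 mm above the table. Stands between the lamp and the tray. Origin: centre of the underside
Mind the look-alikes: they are no part of the job. What is shaped like the slab but orange or purple is not meant.

How it is judged (in metres and radians):
On the way, in this order (a step that is already met when the one before it is completed fails the run):
1. the lamp is switched on: its paddle stays down by itself, let go (value of joint paddle above 0.2 rad and contact force between the fingers and lamp below 0.1 N), for 0.2 s.
2. the lamp is carried across the line of the crystal display, lifted more than 120 mm above the table (height (world z) of lamp above 0.12 m and y of window in the frame of display between -0.06 and 0.06 m), for 0.04 s.
At the end, for the whole second after the job is handed in: The gripper holds the lamp still over the slab: window 12 to 40 mm above the slab's top and within 14 mm of its centre seen from above, the lamp's length within 0.18 rad of the slab's (either way round), level within 0.12 rad, paddle still on (above 0.20 rad), the lamp touching only the fingers (z of window in the frame of slab_top between 0.012 and 0.04 m and horizontal distance between window and slab_top below 0.014 m and angle between the x axis of lamp and the x axis of slab, either way round below 0.18 rad and angle between lamp's own z axis and vertical below 0.12 rad and value of joint paddle above 0.2 rad and contact force between the fingers and lamp above 1 N and contact force between lamp and slab below 0.05 N and contact force between lamp and ammonite below 0.05 N and contact force between lamp and nodule below 0.05 N and contact force between lamp and pyrite below 0.05 N and contact force between lamp and tray below 0.05 N and contact force between lamp and display below 0.05 N and linear speed of lamp below 0.02 m/s); the arm keeps its last pose, push and grip.
It fails at once if the crystal display is bumped (contact force between display and anything else above 0.5 N).
It fails at once if a stone in the tray is shifted by more than 8 mm (distance of any of slab, ammonite, nodule, pyrite from where it was at the start of the episode above 0.008 m).
It also fails if it takes over 72 s, if anything falls off the work surface, if the arm or the gripper's body presses on something with over 40 N, if the wrist force passes 120 N, or if a joint passes its speed limit or range.

## Working session

There is one attempt and no reset: what is moved stays moved. The work goes in short steps, Python scripts to look and compute and a shell command to move; the robot and the scene stay as the last step left them, time stands still between calls to the robot, and variables do not carry over. Pictures are saved under pics/ and viewed, at most 13 in all, crops included, and the job is handed in when it is done.

```bash
mkdir -p pics
cat > h.py <<'E'
import numpy as np, cv2
from cell import bot, camera, spotter
def ray(c,uv):
    K=np.array(c["camera_matrix"]);T=np.array(c["camera_from_world"])
    p=np.array([(uv[0]-K[0,2])/K[0,0],(uv[1]-K[1,2])/K[1,1]]);q=p.copy()
    for _ in range(30): q=p/(1+c["k1"]*(q@q))
    R=T[:3,:3];return -R.T@T[:3,3], R.T@np.array([q[0],q[1],1])
def at(c,uv,z):
    o,d=ray(c,uv);return o+d*(z-o[2])/d[2]
def proj(c,P):
    K=np.array(c["camera_matrix"]);T=np.array(c["camera_from_world"])
    p=T[:3,:3]@np.array(P)+T[:3,3];q=p[:2]/p[2];q=q*(1+c["k1"]*(q@q))
    return np.array([K[0,0]*q[0]+K[0,2],K[1,1]*q[1]+K[1,2]])
def save(c,n,crop=None,s=1):
    im=c["color"][:,:,::-1]
    if crop: im=im[crop[1]:crop[3],crop[0]:crop[2]]
    cv2.imwrite("pics/"+n,cv2.resize(im,None,fx=s,fy=s,interpolation=cv2.INTER_CUBIC))
E
python3 - <<'E'
from h import *
for n in("top","scene"):
    c=camera(n);save(c,n+"0.png")
    for q,z in (("lamp",0),("paddle_tip",62),("window",4),("slab_top",40),("slab",4),("ammonite",4),("nodule",4),("pyrite",4),("tray",0),("display",0)):
        for r in spotter.landmark_of(q,n)[:4]:
            print(n,q,round(r["p"],2),np.round(r["uv"]),np.round(at(c,r["uv"],z)[:2]))
o=bot.observe();print(o)
E
```

```text
top lamp 0.57 [375. 181.] [ 575. -313.]
top paddle_tip 0.51 [378. 198.] [ 513. -302.]
top slab_top 0.97 [265. 145.] [681. -10.]
top slab_top 0.9 [205. 281.] [319. 162.]
top slab_top 0.72 [220. 187.] [568. 114.]
top slab_top 0.31 [375. 181.] [ 565. -302.]
top slab 0.94 [226. 190.] [569. 103.]
top slab 0.91 [212. 283.] [317. 149.]
top slab 0.78 [264. 146.] [689.  -8.]
top ammonite 0.65 [182. 224.] [478. 224.]
top ammonite 0.19 [222. 188.] [575. 112.]
top nodule 0.55 [183. 188.] [581. 221.]
top pyrite 0.69 [216. 227.] [467. 133.]
top pyrite 0.67 [224. 192.] [561. 108.]
top pyrite 0.56 [302. 212.] [ 497. -101.]
top tray 0.69 [200. 207.] [525. 176.]
top tray 0.45 [181. 184.] [592. 227.]
top display 0.68 [302. 212.] [ 498. -104.]
scene lamp 0.7 [178. 202.] [ 573. -314.]
scene paddle_tip 0.55 [200. 170.] [ 504. -310.]
scene window 0.9 [174. 202.] [ 583. -315.]
scene window 0.61 [369. 331.] [581. 228.]
scene slab_top 0.96 [412. 230.] [333. 161.]
scene slab_top 0.73 [222. 276.] [688.  -7.]
scene slab_top 0.57 [318. 272.] [563. 105.]
scene slab_top 0.42 [171. 202.] [ 614. -272.]
scene slab 0.8
[... 425 characters left out ...]
([ 1.07847670e+00,  2.06618606e-01,  1.54150227e+00, -2.12584380e-05,
        1.39352524e+00, -1.50499412e-01]), 'joint_velocities': array([-1.51706352e-03,  6.86936681e-05,  1.02352932e-03,  2.62707629e-03,
        3.30990167e-04,  7.43063509e-04]), 'effort': array([ 1.20220546e-03, -3.83055353e+01, -2.91975099e+01, -3.44425880e-04,
        5.86873412e-04,  1.20258001e-06]), 'tcp_pos': array([192.75384269, 541.72012373, 231.27001603]), 'ee_rot': array([ 1.48241011e-06,  1.70077417e-01,  9.85430703e-01, -2.86672230e-05]), 'wrist_force': array([-0.7089923 , -0.5124098 ,  0.59903555]), 'ft_torque': array([-0.0197973 , -0.02228065,  0.00887741]), 'finger_force': 0.0, 'width': 85.28733050734371}
```

View pics/top0.png

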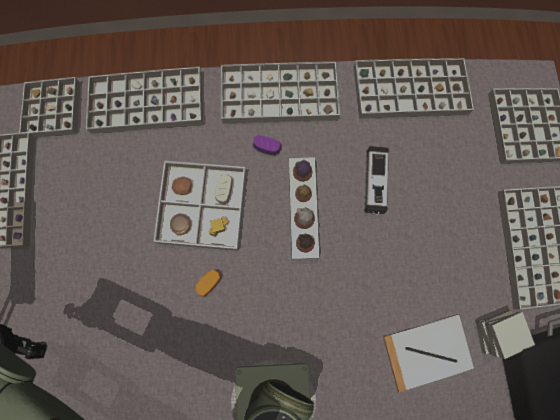

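View pics/scene0.png

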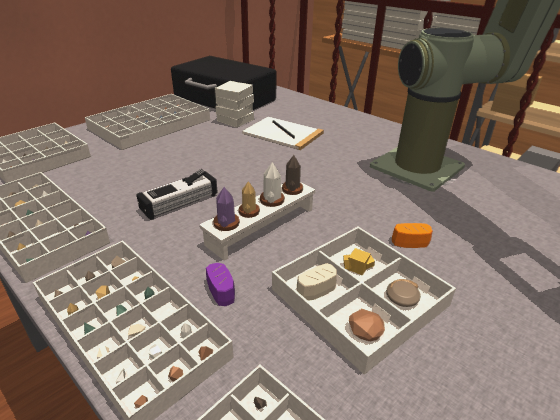

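The top view shows three slab-shaped things: cream (224,187) in the tray's upper right cell, purple (266,145) and orange (207,282). The cream one fits, because it is the only cream one and the only one in the tray. The lamp is at (376,180) and the display at (304,208). I'll confirm in one enlarged crop and measure the axes.

Run:
```python
from h import *
c=camera("top")
im=c["color"][:,:,::-1]
a=cv2.resize(im[140:220,340:410],None,fx=5,fy=5,interpolation=cv2.INTER_CUBIC)
b=cv2.resize(im[160:240,195:250],None,fx=5,fy=5,interpolation=cv2.INTER_CUBIC)
cv2.imwrite("pics/crop.png",np.hstack([a,b]))
for q,z in (("lamp",46),("paddle",60),("slab",40),("display",55),("tray",42)):
    for r in spotter.masks_of(q,"top")[:3]:
        cn=max(cv2.findContours(r["mask"].astype(np.uint8),cv2.RETR_EXTERNAL,cv2.CHAIN_APPROX_NONE)[0],key=len)[:,0].astype(float)
        P=np.array([at(c,p,z)[:2] for p in cn],np.float32)
        R=cv2.minAreaRect(P);B=cv2.boxPoints(R)
        e=max((B[1]-B[0],B[2]-B[1]),key=np.linalg.norm)
        print(q,round(r["p"],2),r["box"],np.round(R[0],1),np.round(R[1],1),"axis deg",round(np.degrees(np.arctan2(e[1],e[0]))%180,1))
print(np.round(np.linalg.inv(c["camera_from_world"])[:3,3]))
```

```text
paddle 0.51 [376.4, 183.5, 382.6, 203.0] [ 524.5 -301.6] [24.2 46.3] axis deg 174.3
slab 0.88 [215.8, 175.8, 231.3, 202.1] [564.  106.3] [41.9 80.7] axis deg 167.5
slab 0.8 [197.0, 271.2, 219.9, 296.0] [315.3 154.4] [38.7 72.9] axis deg 132.5
display 0.67 [287.5, 159.1, 320.4, 258.4] [ 499.  -103.5] [ 75.1 273.7] axis deg 178.4
tray 0.73 [152.8, 159.9, 245.1, 251.4] [524.9 170.5] [230.3 230.7] axis deg 172.5
tray 0.32 [171.2, 211.5, 190.7, 236.2] [474.  223.8] [53.6 56.8] axis deg 179.0
[ 254.  -14. 1277.]
```

View pics/crop.png

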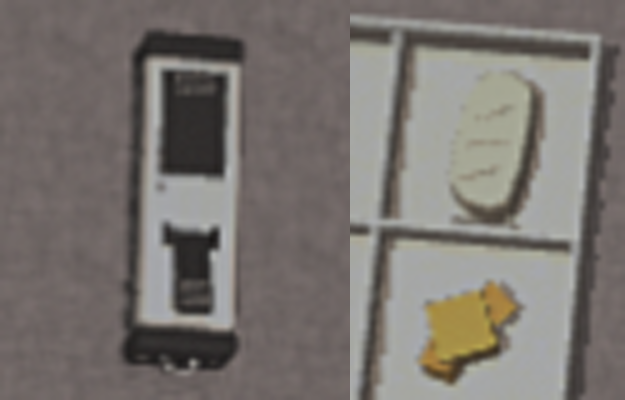

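The crop confirms it: the cream slab (crop 490,140) is in the tray. The lamp's hatch is at the top (world +x end), and its paddle's free end, crop (195,305), points towards the robot. I'll move above the lamp for a close look.

```bash
python3 -m crank '[{"tz":-2,"tx":-3,"ty":-3.3},{"tz":-2,"tx":-3,"ty":-3.3},{"tz":-2,"tx":-3,"ty":-3.3},{"tx":-3,"ty":-3.4},{"tx":-3,"ty":-3.4},{"tx":-3,"ty":-3.4},{"tx":-3,"ty":-3.4},{"tx":-3,"ty":-3.4},{"tx":-3,"ty":-3.4},{"tx":-3,"ty":-3.4},{"tx":-3,"ty":-3.4},{"tx":-3,"ty":-3.4},{"tx":-3,"ty":-3.4},{"tx":-3,"ty":-3.4},{"tx":-3,"ty":-3.4},{"tx":-3,"ty":-3.4},{"tx":-3,"ty":-3.4},{"tx":-3,"ty":-3.4},{"tx":-3,"ty":-3.4},{"tx":-3,"ty":-3.4}]' && python3 -m crank '[{"rz":-7.5,"jaw":1},{"rz":-7.5,"jaw":1},{"jaw":1},{"jaw":1},{"jaw":1},{"jaw":1},{"jaw":1}]'
python3 - <<'E'
from h import *
c=camera("wrist");save(c,"w1.png")
print(np.round(np.linalg.inv(c["camera_from_world"])[:3,3]))
for q,z in (("paddle_tip",62),("lamp",0),("window",4)):
    for r in spotter.landmark_of(q,"wrist")[:2]: print(q,r["p"],r["uv"],at(c,r["uv"],z))
for q,z in (("lamp",46),("paddle",58)):
    for r in spotter.masks_of(q,"wrist")[:2]:
        cn=max(cv2.findContours(r["mask"].astype(np.uint8),cv2.RETR_EXTERNAL,cv2.CHAIN_APPROX_NONE)[0],key=len)[:,0].astype(float)
        P=np.array([at(c,p,z)[:2] for p in cn],np.float32)
        R=cv2.minAreaRect(P);B=cv2.boxPoints(R)
        e=max((B[1]-B[0],B[2]-B[1]),key=np.linalg.norm)
        print(q,round(r["p"],2),r["box"],np.round(R[0],1),np.round(R[1],1),"axis deg",round(np.degrees(np.arctan2(e[1],e[0]))%180,1))
E
```

```text
invalid input at $[0]: expected keys jaw, tx, ty, tz, rx, ry, rz
```

```bash
cat > m.py <<'E'
from h import *
import sys
def measure(name,qs,ms):
    c=camera(name)
    for q,z in qs:
        for r in spotter.landmark_of(q,name)[:2]: print(q,round(r["p"],2),np.round(r["uv"],1),np.round(at(c,r["uv"],z),1))
    for q,z in ms:
        for r in spotter.masks_of(q,name)[:2]:
            cn=max(cv2.findContours(r["mask"].astype(np.uint8),cv2.RETR_EXTERNAL,cv2.CHAIN_APPROX_NONE)[0],key=len)[:,0].astype(float)
            P=np.array([at(c,p,z)[:2] for p in cn],np.float32)
            R=cv2.minAreaRect(P);B=cv2.boxPoints(R)
            e=max((B[1]-B[0],B[2]-B[1]),key=np.linalg.norm)
            print(q,round(r["p"],2),np.round(r["box"]),np.round(R[0],1),np.round(R[1],1),"axis deg",round(np.degrees(np.arctan2(e[1],e[0]))%180,1))
    return c
E
python3 -m crank '[{"jaw":-1,"tx":-3,"ty":-3.3,"tz":-2,"rx":0,"ry":0,"rz":0},{"jaw":-1,"tx":-3,"ty":-3.3,"tz":-2,"rx":0,"ry":0,"rz":0},{"jaw":-1,"tx":-3,"ty":-3.3,"tz":-2,"rx":0,"ry":0,"rz":0},{"jaw":-1,"tx":-3,"ty":-3.4,"tz":0,"rx":0,"ry":0,"rz":0},{"jaw":-1,"tx":-3,"ty":-3.4,"tz":0,"rx":0,"ry":0,"rz":0},{"jaw":-1,"tx":-3,"ty":-3.4,"tz":0,"rx":0,"ry":0,"rz":0},{"jaw":-1,"tx":-3,"ty":-3.4,"tz":0,"rx":0,"ry":0,"rz":0},{"jaw":-1,"tx":-3,"ty":-3.4,"tz":0,"rx":0,"ry":0,"rz":0},{"jaw":-1,"tx":-3,"ty":-3.4,"tz":0,"rx":0,"ry":0,"rz":0},{"jaw":-1,"tx":-3,"ty":-3.4,"tz":0,"rx":0,"ry":0,"rz":0},{"jaw":-1,"tx":-3,"ty":-3.4,"tz":0,"rx":0,"ry":0,"rz":0},{"jaw":-1,"tx":-3,"ty":-3.4,"tz":0,"rx":0,"ry":0,"rz":0},{"jaw":-1,"tx":-3,"ty":-3.4,"tz":0,"rx":0,"ry":0,"rz":0},{"jaw":-1,"tx":-3,"ty":-3.4,"tz":0,"rx":0,"ry":0,"rz":0},{"jaw":-1,"tx":-3,"ty":-3.4,"tz":0,"rx":0,"ry":0,"rz":0},{"jaw":-1,"tx":-3,"ty":-3.4,"tz":0,"rx":0,"ry":0,"rz":0},{"jaw":-1,"tx":-3,"ty":-3.4,"tz":0,"rx":0,"ry":0,"rz":0},{"jaw":-1,"tx":-3,"ty":-3.4,"tz":0,"rx":0,"ry":0,"rz":0},{"jaw":-1,"tx":-3,"ty":-3.4,"tz":0,"rx":0,"ry":0,"rz":0},{"jaw":-1,"tx":-3,"ty":-3.4,"tz":0,"rx":0,"ry":0,"rz":0}]' && python3 -m crank '[{"jaw":1,"tx":0,"ty":0,"tz":0,"rx":0,"ry":0,"rz":-7.5},{"jaw":1,"tx":0,"ty":0,"tz":0,"rx":0,"ry":0,"rz":-7.5},{"jaw":1,"tx":0,"ty":0,"tz":0,"rx":0,"ry":0,"rz":0},{"jaw":1,"tx":0,"ty":0,"tz":0,"rx":0,"ry":0,"rz":0},{"jaw":1,"tx":0,"ty":0,"tz":0,"rx":0,"ry":0,"rz":0},{"jaw":1,"tx":0,"ty":0,"tz":0,"rx":0,"ry":0,"rz":0}]'
python3 - <<'E'
from m import *
c=measure("wrist",(("paddle_tip",62),("lamp",0),("window",4)),(("lamp",46),("paddle",58)))
save(c,"w1.png");print(np.round(np.linalg.inv(c["camera_from_world"])[:3,3]))
E
```

```text
time: 3.4
tcp_pos: [531.6, -299.1, 291.2]
ee_rot: [0.0, 0.17, 0.985, 0.0]
wrist_force: [1.1, 0.1, 0.1]
width: 85.4
finger_force: 0.0
time: 4.0
tcp_pos: [531.1, -296.9, 291.6]
ee_rot: [0.0, 0.04, 0.999, -0.0]
wrist_force: [-0.6, 0.1, 0.2]
width: 0.3
finger_force: 0.0
paddle_tip 0.71 [271.9 161.5] [ 510.2 -303.1   62. ]
lamp 0.84 [272.3 204.3] [ 571.2 -309.2    0. ]
lamp 0.67 [247. 127. 299. 269.] [ 556.2 -309.6] [ 55.5 163. ] axis deg 172.6
[ 466. -291.  434.]
```

View pics/w1.png

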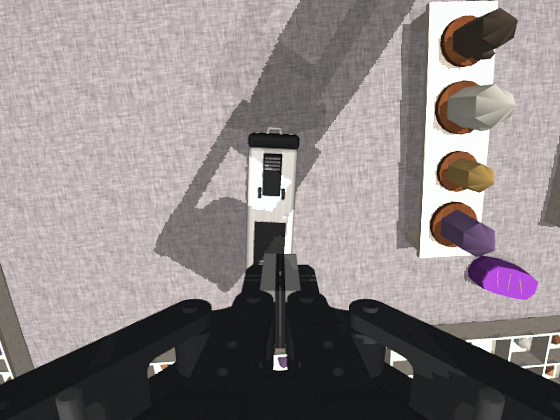

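The wrist view shows the lamp from its -x cap (274,140) with paddle tip (272,158) and hatch (269,240). The display is off to the right. Next I'll fit the lamp's side edges.

Run:
```python
from m import *
c=camera("wrist")
g=c["color"].astype(int)
m=spotter.masks_of("lamp","wrist")[0]["mask"]
L=[];R=[]
for v in range(152,228,2):
    u=np.where(m[v])[0]
    L.append(at(c,(u[0]-.5,v),46)[:2]);R.append(at(c,(u[-1]+.5,v),46)[:2])
for e in(L,R):
    e=np.array(e);f=np.polyfit(e[:,0],e[:,1],1);print("slope deg",np.degrees(np.arctan(f[0])),"y at 510,570",np.polyval(f,[510,570]),"res",np.std(e[:,1]-np.polyval(f,e[:,0])))
u=np.where(m[:,273])[0];print("end z46/z20",u[0],at(c,(273,u[0]-.5),46),at(c,(273,u[0]-.5),20))
for v in range(128,205,3): print(v,g[v,262],g[v,272])
print(proj(c,(510,-303,62)))
```

```text
slope deg -7.382679560442869 y at 510,570 [-330.57187588 -338.34607215] res 0.5280405994028483
slope deg -7.401945774318922 y at 510,570 [-275.14454131 -282.93925272] res 0.5083581220871268
end z46/z20 127 [ 474.9276765  -299.44613714   46.        ] [ 475.4922872  -299.96497451   20.        ]
128 [111 106 106] [191 185 177]
131 [99 93 94] [110 104 105]
134 [17 18 19] [ 7 10 11]
137 [37 37 36] [36 36 37]
140 [35 36 37] [37 37 38]
143 [31 31 32] [31 30 32]
146 [20 21 22] [22 23 23]
149 [190 185 177] [171 167 159]
152 [232 228 223] [191 187 178]
155 [235 232 224] [22 24 25]
158 [236 233 226] [110 106 105]
161 [237 232 226] [86 84 81]
164 [249 250 251] [64 64 63]
167 [255 255 255] [41 39 40]
170 [248 254 255] [87 85 85]
173 [193 187 180] [44 46 45]
176 [220 226 231] [45 45 46]
179 [199 206 215] [43 44 45]
182 [202 208 217] [43 44 44]
185 [203 210 217] [43 43 44]
188 [151 157 161] [44 45 46]
191 [123 126 125] [41 42 42]
194 [104 100  94] [38 38 38]
197 [255 255 255] [255 255 255]
200 [252 254 254] [252 254 254]
203 [252 254 254] [252 254 254]
[272.17200698 161.33203688]
```

Run:
```python
from m import *
c=camera("wrist")
for v,z in ((133,46),(133,40),(148,46),(153.5,63),(153.5,60),(196,46.5),(196,52)):
    print(v,z,at(c,(272,v),z))
a=np.radians(-7.4);d=np.array([np.cos(a),np.sin(a)])
for n in("top",):
    c=camera(n)
    m=spotter.masks_of("lamp",n)
    print(len(m))
    # +x end cap top edge from crop: (195,36)/5
    for uv in ((340+195/5,140+34/5),): print(at(c,uv,46))
print(bot.observe()["tcp_pos"])
```

```text
133 46 [ 481.5965736  -301.13161329   46.        ]
133 40 [ 481.83015205 -301.27640657   40.        ]
148 46 [ 497.46226576 -302.48711822   46.        ]
153.5 63 [ 501.73976928 -302.49927027   63.        ]
153.5 60 [ 502.02506469 -302.58606671   60.        ]
196 46.5 [ 550.30569307 -307.00301986   46.5       ]
196 52 [ 549.11456892 -306.78665624   52.        ]
0
[ 657.98709782 -322.21615379   46.        ]
[ 531.12725883 -297.23978124  291.30629521]
```

```bash
python3 -m crank '[{"jaw":1,"tx":0,"ty":0,"tz":0,"rx":0,"ry":0,"rz":2.8},{"jaw":1,"tx":1.1,"ty":-0.42,"tz":4,"rx":0,"ry":0,"rz":0},{"jaw":1,"tx":1.1,"ty":-0.42,"tz":4,"rx":0,"ry":0,"rz":0},{"jaw":1,"tx":0,"ty":0,"tz":4,"rx":0,"ry":0,"rz":0},{"jaw":1,"tx":0,"ty":0,"tz":4,"rx":0,"ry":0,"rz":0},{"jaw":1,"tx":0,"ty":0,"tz":2.6,"rx":0,"ry":0,"rz":0},{"jaw":1,"tx":0,"ty":0,"tz":2,"rx":0,"ry":0,"rz":0},{"jaw":1,"tx":0,"ty":0,"tz":1,"rx":0,"ry":0,"rz":0},{"jaw":1,"tx":0,"ty":0,"tz":0,"rx":0,"ry":0,"rz":0},{"jaw":1,"tx":0,"ty":0,"tz":0,"rx":0,"ry":0,"rz":0}]'
python3 - <<'E'
from m import *
c=measure("wrist",(("paddle_tip",62),("lamp",0)),())
save(c,"w2.png");o=bot.observe();print(o["tcp_pos"],o["ee_rot"]);print(proj(c,o["tcp_pos"]))
E
```

```text
time: 5.55
tcp_pos: [508.9, -303.3, 76.3]
ee_rot: [0.001, 0.064, 0.998, -0.001]
wrist_force: [0.6, -0.4, 0.9]
width: 0.3
finger_force: 0.0
paddle_tip 0.65 [283.3 263.7] [ 511.6 -301.6   62. ]
[ 509.32934072 -303.601522     77.07556846] [ 1.35675623e-03  6.43543460e-02  9.97925691e-01 -9.96610897e-04]
[278.37981079 273.38330446]
```

View pics/w2.png

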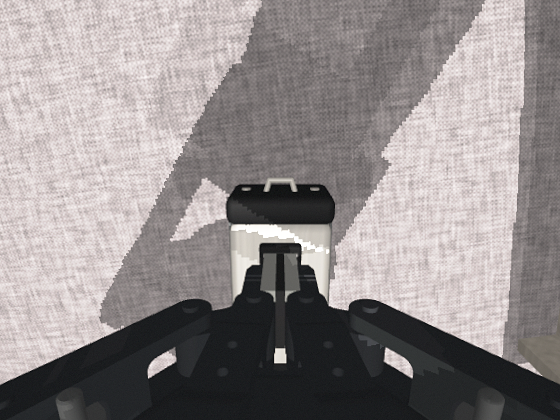

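The wrist view shows the fingers at (280,265) centred over the paddle's end (262–300, row 243). Next I'll press in small steps.

```bash
python3 -m crank '[{"jaw":1,"tx":0,"ty":0,"tz":0.6,"rx":0,"ry":0,"rz":0},{"jaw":1,"tx":0,"ty":0,"tz":0.6,"rx":0,"ry":0,"rz":0},{"jaw":1,"tx":0,"ty":0,"tz":0.3,"rx":0,"ry":0,"rz":0},{"jaw":1,"tx":0,"ty":0,"tz":0.3,"rx":0,"ry":0,"rz":0},{"jaw":1,"tx":0,"ty":0,"tz":0,"rx":0,"ry":0,"rz":0}]' && python3 -m crank '[{"jaw":1,"tx":0,"ty":0,"tz":0.2,"rx":0,"ry":0,"rz":0},{"jaw":1,"tx":0,"ty":0,"tz":0.2,"rx":0,"ry":0,"rz":0},{"jaw":1,"tx":0,"ty":0,"tz":0,"rx":0,"ry":0,"rz":0}]'
```

```text
time: 6.2
tcp_pos: [507.7, -302.2, 56.3]
ee_rot: [-0.001, 0.064, 0.998, 0.001]
wrist_force: [0.1, -0.2, -0.6]
width: -0.2
finger_force: 0.0
time: 6.5
tcp_pos: [508.2, -302.6, 53.1]
ee_rot: [-0.0, 0.064, 0.998, 0.0]
wrist_force: [0.1, 0.5, 0.6]
width: -0.0
finger_force: 0.4
```

```bash
python3 -m crank '[{"jaw":1,"tx":0,"ty":0,"tz":0.1,"rx":0,"ry":0,"rz":0},{"jaw":1,"tx":0,"ty":0,"tz":0,"rx":0,"ry":0,"rz":0}]' && python3 -m crank '[{"jaw":1,"tx":0,"ty":0,"tz":0.05,"rx":0,"ry":0,"rz":0},{"jaw":1,"tx":0,"ty":0,"tz":0,"rx":0,"ry":0,"rz":0}]'
```

```text
time: 6.7
tcp_pos: [508.1, -302.7, 52.3]
ee_rot: [-0.0, 0.064, 0.998, 0.0]
wrist_force: [-1.2, -0.3, 1.6]
width: -0.1
finger_force: 0.6
time: 6.9
tcp_pos: [508.1, -302.7, 51.8]
ee_rot: [-0.0, 0.064, 0.998, 0.0]
wrist_force: [-0.4, 0.6, 1.2]
width: -0.1
finger_force: 0.6
```

```bash
python3 -m crank '[{"jaw":1,"tx":0,"ty":0,"tz":0.06,"rx":0,"ry":0,"rz":0},{"jaw":1,"tx":0,"ty":0,"tz":0,"rx":0,"ry":0,"rz":0}]' && python3 -m crank '[{"jaw":1,"tx":0,"ty":0,"tz":0.05,"rx":0,"ry":0,"rz":0},{"jaw":1,"tx":0,"ty":0,"tz":0,"rx":0,"ry":0,"rz":0}]'
```

```text
time: 7.1
tcp_pos: [508.2, -302.7, 51.5]
ee_rot: [-0.0, 0.064, 0.998, 0.0]
wrist_force: [-1.7, 1.1, 4.7]
width: 0.2
finger_force: 1.8
time: 7.3
tcp_pos: [508.2, -302.7, 51.4]
ee_rot: [-0.0, 0.064, 0.998, -0.0]
wrist_force: [-3.2, 1.9, 5.6]
width: -0.2
finger_force: 3.2
```

```bash
python3 -m crank '[{"jaw":1,"tx":0,"ty":0,"tz":-0.4,"rx":0,"ry":0,"rz":0},{"jaw":1,"tx":0,"ty":0,"tz":-3,"rx":0,"ry":0,"rz":0},{"jaw":1,"tx":0,"ty":0,"tz":-4,"rx":0,"ry":0,"rz":0},{"jaw":1,"tx":2,"ty":0,"tz":-4,"rx":0,"ry":0,"rz":0},{"jaw":1,"tx":2,"ty":0,"tz":-4,"rx":0,"ry":0,"rz":0},{"jaw":1,"tx":2,"ty":0,"tz":-4,"rx":0,"ry":0,"rz":0},{"jaw":1,"tx":2,"ty":0,"tz":-4,"rx":0,"ry":0,"rz":0},{"jaw":1,"tx":0,"ty":0,"tz":0,"rx":0,"ry":0,"rz":0},{"jaw":1,"tx":0,"ty":0,"tz":0,"rx":0,"ry":0,"rz":0}]'
python3 - <<'E'
from m import *
c=measure("wrist",(("paddle_tip",53.5),("lamp",0)),(("paddle",50),))
save(c,"w3.png",(180,90,380,290),3);o=bot.observe();print(o["tcp_pos"],o["ee_rot"])
ms=spotter.masks_of("lamp","wrist")
if ms:
    m=ms[0]["mask"];v0=np.where(m.any(1))[0];print(v0[0],v0[-1])
    L=[];R=[]
    for v in range(v0[0]+25,v0[-1]-30,2):
        u=np.where(m[v])[0];L.append(at(c,(u[0]-.5,v),46)[:2]);R.append(at(c,(u[-1]+.5,v),46)[:2])
    for e in(L,R):
        e=np.array(e);f=np.polyfit(e[:,0],e[:,1],1);print(np.degrees(np.arctan(f[0])),np.polyval(f,[510,570]))
E
```

```text
time: 8.2
tcp_pos: [429.4, -293.0, 286.2]
ee_rot: [0.002, 0.065, 0.998, -0.001]
wrist_force: [1.2, -0.0, -0.2]
width: -0.1
finger_force: 0.0
paddle_tip 0.62 [280.9 251. ] [ 510.6 -302.3   53.5]
paddle 0.61 [271. 239. 289. 252.] [ 507.  -302.9] [18.3 14.6] axis deg 82.6
paddle 0.49 [542. 211. 559. 291.] [558.7  15. ] [101.7  19.2] axis deg 5.4
[ 428.5242992  -291.72339189  282.48743482] [-0.00141322  0.0642199   0.99793395  0.00128029]
216 359Traceback (most recent call last):
  File "<stdin>", line 9, in <module>
IndexError: index 0 is out of bounds for axis 0 with size 0
```

View pics/w3.png

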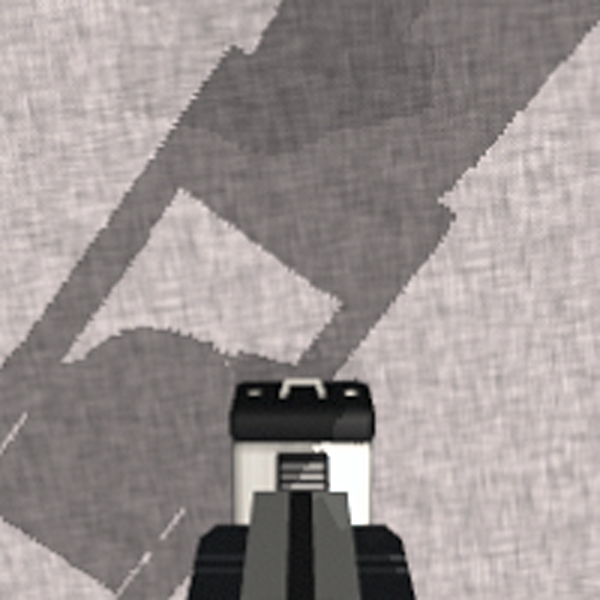

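The crop shows I moved the wrong way along x: tool +x is world -x. The paddle is centred at crop (300,480), and the lamp is still aligned. I'll move over the lamp's middle with the jaws open.

```bash
python3 -m crank '[{"jaw":-1,"tx":-3.6,"ty":0,"tz":0,"rx":0,"ry":0,"rz":0},{"jaw":-1,"tx":-3.6,"ty":0,"tz":0,"rx":0,"ry":0,"rz":0},{"jaw":-1,"tx":-3.6,"ty":0,"tz":1,"rx":0,"ry":0,"rz":0},{"jaw":-1,"tx":-3.5,"ty":0,"tz":2,"rx":0,"ry":0,"rz":0},{"jaw":-1,"tx":0,"ty":0,"tz":3,"rx":0,"ry":0,"rz":0},{"jaw":-1,"tx":0,"ty":0,"tz":2,"rx":0,"ry":0,"rz":0},{"jaw":-1,"tx":0,"ty":0,"tz":0,"rx":0,"ry":0,"rz":0},{"jaw":-1,"tx":0,"ty":0,"tz":0,"rx":0,"ry":0,"rz":0}]'
python3 - <<'E'
from m import *
c=measure("wrist",(("paddle_tip",53.5),("lamp",0)),(("paddle",50),("lamp",46)))
save(c,"w4.png");o=bot.observe();print(o["tcp_pos"],o["ee_rot"])
ms=spotter.masks_of("lamp","wrist")
m=ms[0]["mask"];v0=np.where(m.any(1))[0];print(v0[0],v0[-1])
for v in range(v0[0]+8,v0[-1],12):
    u=np.where(m[v])[0]
    if len(u): print(v,u[0],u[-1],at(c,(u[0]-.5,v),46)[:2],at(c,(u[-1]+.5,v),46)[:2])
E
```

```text
time: 9.25
tcp_pos: [570.4, -310.4, 203.4]
ee_rot: [-0.001, 0.064, 0.998, 0.001]
wrist_force: [-0.4, -0.9, 0.8]
width: 85.4
finger_force: 0.0
paddle_tip 0.58 [282.3 121.9] [ 509.3 -299.8   53.5]
lamp 0.68 [279.7 191.7] [ 576.5 -310.5    0. ]
paddle 0.74 [264. 108. 290. 169.] [ 523.3 -305.4] [20.3 51.1] axis deg 173.0
lamp 0.71 [267. 107. 292. 171.] [ 524.4 -304.9] [20.4 52. ] axis deg 173.6
lamp 0.55 [246.  81. 313. 294.] [ 568.3 -310.9] [ 56.2 184. ] axis deg 172.9
[ 571.40652845 -311.4501476   206.72067974] [ 1.42973219e-03  6.44619949e-02  9.97918714e-01 -9.20688320e-04]
109 172
117 266 290 [ 503.67982354 -312.95273338] [ 506.31170129 -292.61503356]
129 266 290 [ 513.23099373 -314.27788913] [ 515.88394187 -293.78434526]
141 267 290 [ 523.02960979 -314.79786537] [ 525.59669353 -294.96965986]
153 267 290 [ 532.86824924 -316.15926128] [ 535.45696558 -296.1718171 ]
165 267 291 [ 542.86100829 -317.54342058] [ 545.58042532 -296.55178181]
```

View pics/w4.png

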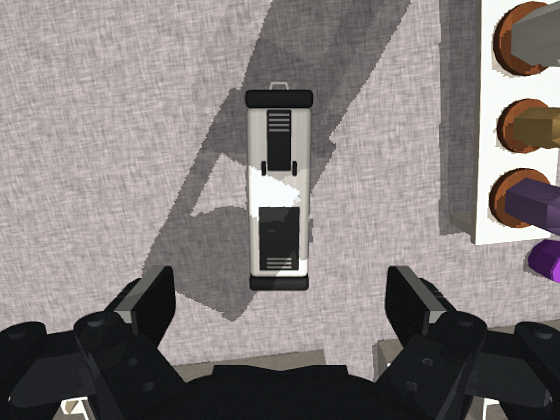

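The view shows the lamp between the open fingers: cap at (280,98), paddle (278,140) lying flat, hatch (279,238). Descend and grip.

```bash
python3 -m crank '[{"jaw":-1,"tx":0,"ty":0,"tz":3,"rx":0,"ry":0,"rz":0},{"jaw":-1,"tx":0,"ty":0,"tz":3,"rx":0,"ry":0,"rz":0},{"jaw":-1,"tx":0,"ty":0,"tz":3,"rx":0,"ry":0,"rz":0},{"jaw":-1,"tx":0,"ty":0,"tz":3,"rx":0,"ry":0,"rz":0},{"jaw":-1,"tx":0,"ty":0,"tz":3,"rx":0,"ry":0,"rz":0},{"jaw":-1,"tx":0,"ty":0,"tz":2,"rx":0,"ry":0,"rz":0},{"jaw":-1,"tx":0,"ty":0,"tz":2,"rx":0,"ry":0,"rz":0},{"jaw":-1,"tx":0,"ty":0,"tz":0.7,"rx":0,"ry":0,"rz":0},{"jaw":-1,"tx":0,"ty":0,"tz":0,"rx":0,"ry":0,"rz":0},{"jaw":-1,"tx":0,"ty":0,"tz":0,"rx":0,"ry":0,"rz":0}]' 50 && python3 -m crank '[{"jaw":1,"tx":0,"ty":0,"tz":0,"rx":0,"ry":0,"rz":0},{"jaw":1,"tx":0,"ty":0,"tz":0,"rx":0,"ry":0,"rz":0},{"jaw":1,"tx":0,"ty":0,"tz":0,"rx":0,"ry":0,"rz":0},{"jaw":1,"tx":0,"ty":0,"tz":0,"rx":0,"ry":0,"rz":0},{"jaw":1,"tx":0,"ty":0,"tz":0,"rx":0,"ry":0,"rz":0}]' 50
```

```text
time: 10.55
tcp_pos: [571.6, -311.5, 9.1]
ee_rot: [0.001, 0.064, 0.998, -0.001]
wrist_force: [0.8, 0.4, 0.5]
width: 85.4
finger_force: 0.0
time: 11.05
tcp_pos: [571.6, -311.5, 9.2]
ee_rot: [0.001, 0.064, 0.998, -0.001]
wrist_force: [-1.2, -0.2, 6.6]
width: 53.5
finger_force: 54.3
```

```bash
python3 -m crank '[{"jaw":1,"tx":0,"ty":0,"tz":-0.5,"rx":0,"ry":0,"rz":0},{"jaw":1,"tx":0,"ty":0,"tz":-1.5,"rx":0,"ry":0,"rz":0},{"jaw":1,"tx":0,"ty":0,"tz":-2.5,"rx":0,"ry":0,"rz":0},{"jaw":1,"tx":0,"ty":0,"tz":-2.5,"rx":0,"ry":0,"rz":0},{"jaw":1,"tx":0,"ty":0,"tz":-2.5,"rx":0,"ry":0,"rz":0},{"jaw":1,"tx":0,"ty":0,"tz":-2.5,"rx":0,"ry":0,"rz":0},{"jaw":1,"tx":0,"ty":0,"tz":-2.5,"rx":0,"ry":0,"rz":0},{"jaw":1,"tx":0,"ty":0,"tz":-2.5,"rx":0,"ry":0,"rz":0},{"jaw":1,"tx":0,"ty":0,"tz":-2.5,"rx":0,"ry":0,"rz":0},{"jaw":1,"tx":0,"ty":0,"tz":-1.5,"rx":0,"ry":0,"rz":0},{"jaw":1,"tx":0,"ty":0,"tz":0,"rx":0,"ry":0,"rz":0},{"jaw":1,"tx":0,"ty":0,"tz":0,"rx":0,"ry":0,"rz":0}]'
python3 - <<'E'
from m import *
for n in("top","scene"):
    c=measure(n,(("slab_top",40),),(("slab",40),))
    for r in spotter.masks_of("slab",n):
        g=c["color"];m=r["mask"]
        hsv=cv2.cvtColor(g,cv2.COLOR_RGB2HSV);print(n,np.median(hsv[m],0),[np.round(at(c,np.array(np.where(m))[::-1].mean(1),40),1)])
c=measure("wrist",(("paddle_tip",240),("lamp",185)),(("paddle",235),("lamp",231)));save(c,"w5.png")
o=bot.observe();print(o["tcp_pos"],o["ee_rot"],o["width"],o["wrist_force"],o["ft_torque"])
c=camera("scene");save(c,"s5.png")
E
```

```text
time: 12.25
tcp_pos: [570.1, -310.4, 216.8]
ee_rot: [-0.001, 0.064, 0.998, 0.0]
wrist_force: [-1.2, 0.1, -5.5]
width: 53.4
finger_force: 53.9
slab_top 0.88 [221.  189.9] [560.  112.3  40. ]
slab_top 0.69 [265.8 142.7] [686.4 -13.7  40. ]
slab 0.91 [253. 136. 283. 154.] [680.9 -14.8] [77.6 46.1] axis deg 67.8
slab 0.82 [216. 175. 234. 200.] [563.8 105.6] [45.7 79.9] axis deg 177.1
top [144. 124. 127.] [array([680.6, -15.3,  40. ])]
top [ 32.  28. 168.] [array([562.4, 105.8,  40. ])]
slab_top 0.92 [409.7 225.7] [322.  150.1  40. ]
slab_top 0.8 [320.9 273. ] [560.9 109.5  40. ]
slab 0.76 [390. 221. 430. 247.] [345.6 168.4] [78.4 90.5] axis deg 134.7
slab 0.66 [296. 265. 336. 304.] [578.3 118.8] [63.6 93.5] axis deg 171.7
scene [ 12. 219. 149.] [array([347.7, 169.6,  40. ])]
scene [ 19.   62.  188.5] [array([582.5, 118.3,  40. ])]
scene [144. 146. 157.] [array([701.6,   3.6,  40. ])]
scene [11. 21. 42.] [array([ 128.9, -860.5,   40. ])]
paddle_tip 0.94 [280.  126.2] [ 508.8 -302.3  240. ]
lamp 0.57 [281.1 264.3] [ 580.7 -310.9  185. ]
paddle 0.9 [242.  86. 315. 254.] [ 526.1 -304.6] [25.  60.9] axis deg 172.6
lamp 0.7 [186.  14. 379. 370.] [ 541.5 -305.9] [ 65.9 138.9] axis deg 173.1
[ 570.73821188 -310.82658014  217.70935069] [ 2.78334631e-05  6.43901420e-02  9.97924801e-01 -2.36550013e-05] 53.43097217993868 [ 0.32795442  0.85946127 -4.52897619] [-0.02439224  0.02464821  0.02452573]
```

View pics/s5.png

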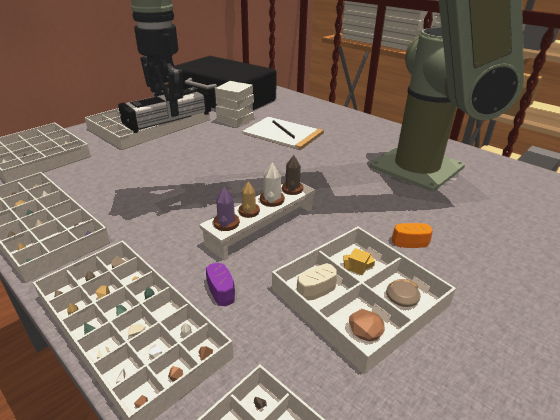

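The scene view shows the lamp held level and high at (160,110), with the tray untouched. Crossing at this height leaves about 60 mm over the tallest crystal. I'll stop at y≈0 to measure the slab from close by.

```bash
python3 -m crank '[{"jaw":1,"tx":0.2,"ty":1.5,"tz":0,"rx":0,"ry":0,"rz":0},{"jaw":1,"tx":0.3,"ty":2.5,"tz":0,"rx":0,"ry":0,"rz":0},{"jaw":1,"tx":0.4,"ty":3,"tz":0,"rx":0,"ry":0,"rz":0},{"jaw":1,"tx":0.4,"ty":3,"tz":0,"rx":0,"ry":0,"rz":0},{"jaw":1,"tx":0.4,"ty":3,"tz":0,"rx":0,"ry":0,"rz":0},{"jaw":1,"tx":0.4,"ty":3,"tz":0,"rx":0,"ry":0,"rz":0},{"jaw":1,"tx":0.4,"ty":3,"tz":0,"rx":0,"ry":0,"rz":0},{"jaw":1,"tx":0.4,"ty":3,"tz":0,"rx":0,"ry":0,"rz":0},{"jaw":1,"tx":0.4,"ty":3,"tz":0,"rx":0,"ry":0,"rz":0},{"jaw":1,"tx":0.4,"ty":2.5,"tz":0,"rx":0,"ry":0,"rz":0},{"jaw":1,"tx":0.3,"ty":1.5,"tz":0,"rx":0,"ry":0,"rz":0},{"jaw":1,"tx":0,"ty":0.8,"tz":0,"rx":0,"ry":0,"rz":0},{"jaw":1,"tx":0,"ty":0,"tz":0,"rx":0,"ry":0,"rz":0},{"jaw":1,"tx":0,"ty":0,"tz":0,"rx":0,"ry":0,"rz":0}]'
python3 - <<'E'
from m import *
for i in range(2): c=measure("wrist",(("slab_top",40),("tray",42)),(("slab",40),))
save(c,"w6.png")
measure("top",(("slab_top",40),),(("slab",40),))
o=bot.observe();print(o["tcp_pos"],o["ee_rot"],o["width"])
E
```

```text
time: 14.35
tcp_pos: [569.5, -10.9, 217.8]
ee_rot: [0.0, 0.065, 0.998, -0.0]
wrist_force: [0.3, -0.4, -4.4]
width: 53.3
finger_force: 53.9
slab_top 0.89 [403.9 171.8] [566.8 104.2  40. ]
slab_top 0.36 [504.9 170.6] [577.4 199.1  40. ]
tray 0.29 [402.6 171.8] [566.3 102.3  42. ]
slab 0.65 [373. 130. 426. 212.] [566.4 101.7] [46.6 76.9] axis deg 166.4
slab_top 0.74 [403.7 173.2] [568.1 103.7  40. ]
tray 0.66 [454.8 117.3] [523.6 150.8  42. ]
tray 0.34 [183.1 127.8] [502.2 -87.7  42. ]
slab 0.63 [373. 131. 427. 214.] [566.9 102.1] [48.9 77.9] axis deg 166.8
slab 0.59 [185.  13. 378. 372.] [593.4 -12.3] [164.7 347.1] axis deg 173.0
slab_top 0.35 [182.6 222.1] [477.7 217.1  40. ]
slab 0.48 [170. 180. 194. 194.] [578.  218.9] [52.  47.2] axis deg 87.0
[569.31831354 -10.3019922  217.67675734] [-2.73906748e-05  6.45196059e-02  9.97916439e-01 -9.23358929e-06] 53.47480124862277
```

View pics/w6.png

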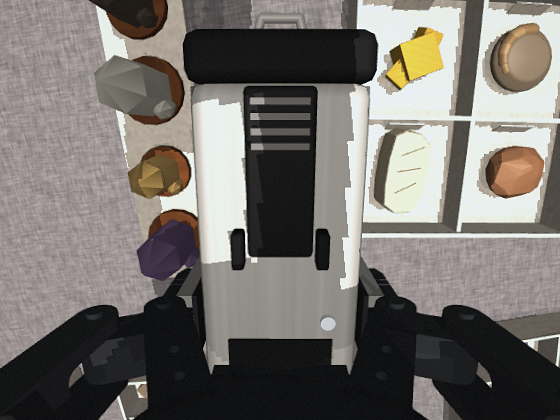

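The view shows the slab's top at (405,170) beside the lamp, with the lamp straight in the grip. Slab: about (565.5,105), axis −13°. I'll turn, shift over it, lower partway, then check.

```bash
python3 -m crank '[{"jaw":1,"tx":0,"ty":0,"tz":0,"rx":0,"ry":0,"rz":2.8},{"jaw":1,"tx":0,"ty":0,"tz":0,"rx":0,"ry":0,"rz":2.8},{"jaw":1,"tx":0.6,"ty":1.2,"tz":0,"rx":0,"ry":0,"rz":0},{"jaw":1,"tx":0.8,"ty":2,"tz":0,"rx":0,"ry":0,"rz":0},{"jaw":1,"tx":0.8,"ty":2.4,"tz":0,"rx":0,"ry":0,"rz":0},{"jaw":1,"tx":0.8,"ty":2.4,"tz":0,"rx":0,"ry":0,"rz":0},{"jaw":1,"tx":0.8,"ty":2,"tz":0,"rx":0,"ry":0,"rz":0},{"jaw":1,"tx":0.67,"ty":1.2,"tz":0,"rx":0,"ry":0,"rz":0},{"jaw":1,"tx":0,"ty":0,"tz":1.5,"rx":0,"ry":0,"rz":0},{"jaw":1,"tx":0,"ty":0,"tz":2.5,"rx":0,"ry":0,"rz":0},{"jaw":1,"tx":0,"ty":0,"tz":2.5,"rx":0,"ry":0,"rz":0},{"jaw":1,"tx":0,"ty":0,"tz":2,"rx":0,"ry":0,"rz":0},{"jaw":1,"tx":0,"ty":0,"tz":1.5,"rx":0,"ry":0,"rz":0},{"jaw":1,"tx":0,"ty":0,"tz":0,"rx":0,"ry":0,"rz":0},{"jaw":1,"tx":0,"ty":0,"tz":0,"rx":0,"ry":0,"rz":0}]'
python3 - <<'E'
from m import *
o=bot.observe();print(o["tcp_pos"],o["ee_rot"],o["width"])
zb=o["tcp_pos"][2]-9
c=measure("wrist",(("paddle_tip",zb+53.5),("lamp",zb)),(("paddle",zb+50),))
for v in(29,83,257,338): print(v,at(c,(280,v),zb+46))
a=np.radians(-13);d=np.array([np.cos(a),np.sin(a)]);w=o["tcp_pos"][:2]-d+16*d
c=camera("scene")
im=c["color"].copy()
for P in ([*w,zb+4],[565.5,105,40]): cv2.circle(im,tuple(int(t) for t in proj(c,P)),2,(255,0,0),-1)
for s,t in((-90,28),(-90,-28),(90,28),(90,-28)):
    n=np.array([-d[1],d[0]]);cv2.circle(im,tuple(int(x) for x in proj(c,[*(w-16*d+s*d+t*n),zb+4])),2,(0,255,0),-1)
cv2.imwrite("pics/s7.png",cv2.resize(im[160:360,220:470,::-1],None,fx=3,fy=3,interpolation=cv2.INTER_CUBIC))
E
```

```text
time: 16.4
tcp_pos: [551.1, 108.7, 117.6]
ee_rot: [-0.0, 0.113, 0.994, -0.0]
wrist_force: [-0.2, 0.2, -4.0]
width: 53.4
finger_force: 53.8
[551.07657081 108.6815758  117.60508161] [-7.52713869e-05  1.13205472e-01  9.93571589e-01 -1.17427818e-04] 53.38639703393925
paddle_tip 0.95 [282.9 119.5] [488.6 124.4 162.1]
lamp 0.6 [279.3 262. ] [550.4 109.1 108.6]
paddle 0.75 [241.  84. 318. 256.] [504.  119.9] [20.7 50.2] axis deg 166.4
29 [464.86988418 129.06606799 154.60508161]
83 [478.66716812 125.88408367 154.60508161]
257 [529.78085571 114.09742292 154.60508161]
338 [558.85853836 107.39295014 154.60508161]
```

View pics/s7.png

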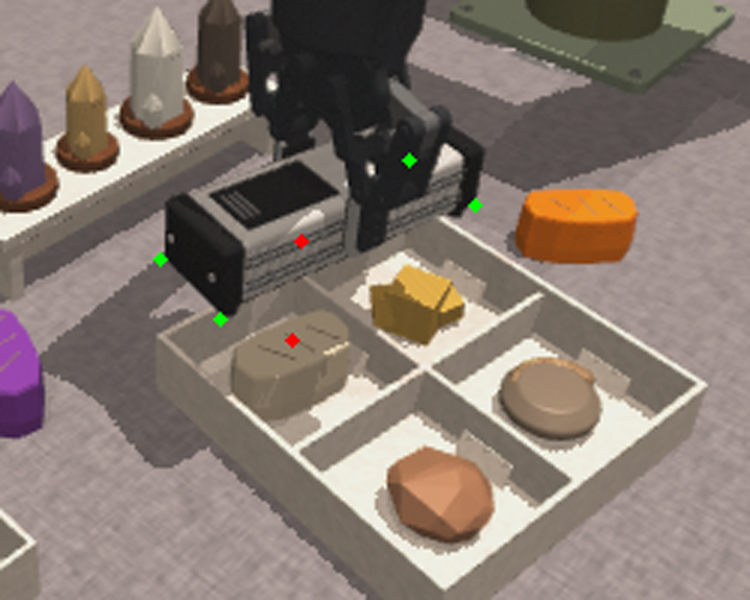

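The overlay fits: the slab's red dot sits on the middle of its top (292,340). The lamp's bottom corners agree within about 3 mm. Lower the last 47 mm.

```bash
python3 -m crank '[{"jaw":1,"tx":0,"ty":0,"tz":1,"rx":0,"ry":0,"rz":0},{"jaw":1,"tx":0,"ty":0,"tz":1.2,"rx":0,"ry":0,"rz":0},{"jaw":1,"tx":0,"ty":0,"tz":1.2,"rx":0,"ry":0,"rz":0},{"jaw":1,"tx":0,"ty":0,"tz":0.8,"rx":0,"ry":0,"rz":0},{"jaw":1,"tx":0,"ty":0,"tz":0.4,"rx":0,"ry":0,"rz":0},{"jaw":1,"tx":0,"ty":0,"tz":0,"rx":0,"ry":0,"rz":0},{"jaw":1,"tx":0,"ty":0,"tz":0,"rx":0,"ry":0,"rz":0},{"jaw":1,"tx":0,"ty":0,"tz":0,"rx":0,"ry":0,"rz":0},{"jaw":1,"tx":0,"ty":0,"tz":0,"rx":0,"ry":0,"rz":0},{"jaw":1,"tx":0,"ty":0,"tz":0,"rx":0,"ry":0,"rz":0}]'
python3 - <<'E'
from m import *
o=bot.observe();print(o["tcp_pos"],o["joint_velocities"].round(3),o["wrist_force"])
c=camera("scene");save(c,"s8.png",(220,160,470,360),3)
E
```

```text
time: 17.65
tcp_pos: [551.3, 109.0, 72.2]
ee_rot: [0.0, 0.113, 0.994, 0.0]
wrist_force: [0.1, -0.5, -4.3]
width: 53.2
finger_force: 54.1
[551.29267556 109.0459254   72.16863897] [ 0.001  0.001  0.003  0.     0.001 -0.001] [ 0.12604201 -0.53220271 -4.25870495]
```

View pics/s8.png

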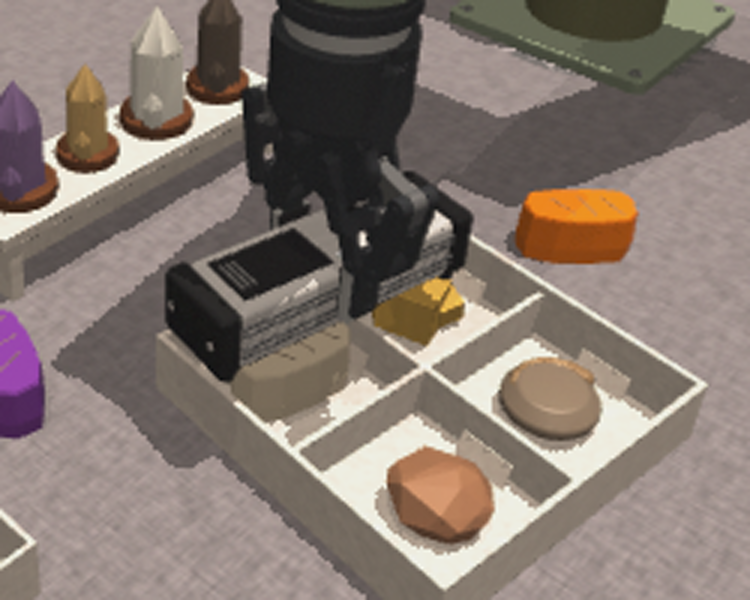

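The lamp hovers over the slab (crop 290,330). The wrist force still reads just the lamp's weight, so nothing touches, and the stones look unmoved. Handing in.

```bash
python3 -c "from cell import bot;print(bot.sign_off())"
```

```text
the job is handed in; nothing more can be done
None
```

The job is handed in at 17.7 s: the lamp, which I judge switched on from the feel of the press (its angle could not be read), is held still and level lengthwise over the cream slab, with its window an estimated 27 mm above it.

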